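Wedge up the tilting plate of a bevel jig and hold the wedge

ROBOT

A 6-joint arm with a two-finger parallel gripper is mounted at the origin on a cart in front of the work surface, level with it; the furniture and walls round the work are solid. World frame = base frame: x ahead of the robot, y to its left, z up, the work surface at z = 0. Lengths are in m, angles in rad, forces in N, time in s.
With the tool pointing down it reaches from about 0.3 to 1 m from the base axis. Payload 5.1 kg.
Tool frame: the origin (TCP) lies on the centre line of the jaws, within the pads' length; the fingertips stand 8 mm ahead of it and the grasp point (between the pads) lies 11 mm behind it (robot.tip_reach is the distance from the TCP to the fingertips, in m); z points along the fingers, x is the direction in which the jaws open and shut, and the axes are right-handed (so a half turn about z gives the same grasp; the last joint's range is limited). The gripper opens to 95 mm and grips with 3 to 60 N. Pads are 20 mm wide; open, the fingers measure 119 mm over their backs; the gripper's body (75 mm by 180 mm) begins 59 mm behind the grasp point.
Start: joints at [1.123, 0.124, 1.65, -0, 1.367, -0.083], TCP at [0.232, 0.607, 0.223] pointing down, gripper open.
Joint ranges: [-2.61, 2.61], [-1.02, 2.33], [0.03, 2.71], [-1.35, 4.49], [0.32, 2.68], [-2.91, 2.91]. Speed limits (rad/s): [2.57, 2.57, 3.14, 3.14, 3.14, 3.14].

INTERFACE

Orientations are given as a unit quaternion [w, x, y, z].
In Python, from station import robot gives the robot as it stands.
- The arm moves only by the tool step_arm, never from a script. Its argument "steps" is a list that holds one entry, the list of rows, each a list of 5 numbers: the opening, from 0 (shut) to 1 (fully open), then the shift along the tool's x, y, z as a fraction of full scale, then the turn about the tool's z as a fraction of full scale. In form: [[[jaw, tx, ty, tz, roll], ...]]. A call has 1 to 20 rows; each row is the pose to reach, as a shift and turn from the pose commanded when the call began, along the tool's axes at that moment, turning the shorter way round; what a row does not reach only later rows make up. Full scale, the value 1, is 0.1 m for a shift and 180 degrees for a turn. A row lasts 1/10 s, in which the tool goes at most 50 mm and 8.59 degrees, less where a joint would pass 70% of its speed; a pose out of reach is approached as far as the arm can. A call with a number of a shift or a turn outside -1 to 1 is refused whole. A call with a gripper value outside its range is refused whole. The fingers move at their own pace and stop on an object; "newtons" is the grip in N (left out, the last holds). Time passes only in rows, so rows that repeat a pose let the fingers close. It gives the time, the measured TCP pose, the force and the opening at its end, in the units of the state.
- robot.sense(): the state, without advancing time (a new reading comes with each control period).
- robot.snapshot(name): name is "side" or "top" or "wrist"; returns a dict with "frame" (420x560x3 uint8, red, green, blue), "depth" (420x560 float32, m along the optical axis (not along the pixel's ray), 0 where there is no reading), "camera_matrix" (3x3 intrinsics, pixels), "k1" (the pictures are not rectified: a ray, as slopes to the right and down, at radius r is drawn at 1 + k1 r^2 times it, then the intrinsics apply), "T" (4x4, takes a point from camera to world coordinates). Camera axes: x right, y down, z forward; pixel columns grow to the right and rows downward; lengths in m; the calibration is good to about 2 mm. A picture is of the moment at which its call begins.
- robot.finish_job(): hands the job in, once; it reports no verdict.
The state is a dict: "time_s": time; "qpos": joint angles; "qd": joint speeds; "joint_efforts": joint torques, N m; "tcp_pos": TCP position; "eef_rot": TCP orientation; "wrist_force": force on the tool from outside, world axes, zero at the start; "ft_torque": the same for the moment, N m; "width": opening from 0.0 (shut) to 1.0 (fully open).
Only numpy, scipy, OpenCV 4.12 (cv2) and the standard library are available. Lean on these libraries where they do the work, as an engineer would, in place of code of your own. Each camera call takes 0.05 s, during which the arm holds its last target. There are 200 camera calls.

TASK

Pick up the orange wedge and, keeping it flat on the saw table, push its thin end in under the free edge of the jig's hinged wooden plate until that edge just lifts off its black rest pads, standing about 5 mm clear of them and never more than a centimetre. Lift the plate with the wedge alone, leave the board on the plate and the other things where they are, and finish while still gripping the wedge in that place.

Things in the scene. Friction and masses are not known exactly. Their poses are not given: they have to be found in the camera images.
- jig_base: U-shaped plywood frame, fixed: rails 25 mm wide, 12 mm high, black 2 mm rest pads near the front. 200 (y) x 150 mm. Origin on the table right under the middle of the plate's free front edge; x points inward (free edge to hinge; a wedge enters along +x), y along the edge, z up. Opening between the rails: y -75 to 75 mm, 14 mm high at rest, 120 mm deep, bare table as floor.
- tilt_plate: pale wooden plate 200 mm wide, 122 deep, 12 thick, about 0.7 kg, hinged to the frame along its far edge (brass hinge, no spring). Origin on the hinge axis, 130 mm along the frame's x, 20 mm above the table; axes as the frame's at rest. At rest underside 14 mm, top 26 mm above the table; pushed from below its front edge rises; it falls back by its weight.
- plate_lip (a point): middle of the lower front (free) edge of the tilting plate; 14 mm above the table while the plate rests on the pads, so its height minus 14 mm is the gap over the pads
- wedge: loose orange wedge 120 x 40 mm, about 0.09 kg, flat on the table. Origin: middle of its underside; x along it to the thin end, z up. 5 mm thick at the thin end (x = +60 mm), 29 mm at the heel (x = -60), straight slope (0.2 mm per mm). Its first 45 mm go loosely under the resting plate; each 5 mm more lifts the edge 1 mm. Grip across the 40 mm width near the heel.
- wedge_tip (a point): middle of the wedge's thin end, on its underside
- workpiece: dark brown wooden board 70 x 110 x 28 mm (length along its y), lying loose on top of the plate, rearward of its middle; origin at the centre of its underside
- tape_measure: yellow and black pocket tape measure 39 x 76 x 63 mm, standing on the table; origin at the centre of its underside; leave it alone
- glue_bottle: white glue bottle with orange cap, 63 mm across, 180 mm high, upright; origin at the centre of its underside; leave it alone
- masking_tape: roll of pale yellow masking tape lying flat, 104 mm across, 25 mm high; origin at the centre of its underside; leave it alone
There are look-alikes about, which are no part of the job. What is meant by the wedge is not green or purple, and is the larger of those in its own colour.

How it is judged:
On the way, in this order (a step that is already met when the one before it is completed fails the run):
1. the wedge's thin end is in under the plate's free edge, between the rails, with the plate still resting on its pads (x of wedge_tip in the frame of jig_base between 0.005 and 0.06 m and y of wedge_tip in the frame of jig_base between -0.075 and 0.075 m and height (world z) of plate_lip below 0.0152 m and height (world z) of wedge_tip below 0.008 m), for 0.1 s.
2. the wedge carries the plate's edge clear of its pads (height (world z) of plate_lip above 0.016 m and contact force between wedge and tilt_plate above 0.8 N), for 0.2 s.
At the end, for the whole second after the job is handed in: The plate's free edge is 2 to 8 mm clear of its pads, carried by the wedge (0.8 N or more), not touched by the robot; the wedge lies flat (within 4 mm, 0.05 rad), tip between the rails and 40 mm or more in, at rest and gripped (2 N or more); the board on the plate moved under 20 mm (all of step 2 and height (world z) of plate_lip below 0.022 m and contact force between the fingers and wedge above 2 N and contact force between each of the arm, the fingers and tilt_plate below 0.3 N and height (world z) of wedge below 0.004 m and angle between wedge's own z axis and vertical below 0.05 rad and x of wedge_tip in the frame of jig_base above 0.04 m and y of wedge_tip in the frame of jig_base between -0.075 and 0.075 m and linear speed of wedge below 0.01 m/s and distance of workpiece from where it was at the start of the episode below 0.02 m); the arm keeps its last pose, push and grip.
It fails at once if the plate's edge is raised more than 12 mm off its pads (height (world z) of plate_lip above 0.026 m).
It fails at once if the robot touches the plate with more than 4 N (contact force between any of the arm, the fingers and tilt_plate above 4 N).
It fails at once if the board on the plate is shifted by more than 20 mm (distance of workpiece from where it was at the start of the episode above 0.02 m).
It fails at once if the tape measure, glue bottle or roll of tape is shifted by more than 20 mm (distance of any of tape_measure, glue_bottle, masking_tape from where it was at the start of the episode above 0.02 m).
It also fails if it takes over 45 s, if anything falls off the work surface, if the arm or the gripper's body presses on something with over 40 N, if the wrist force passes 120 N, or if a joint passes its speed limit or range.

## Working session

There is one attempt and no reset: what is moved stays moved. The work goes in short steps, Python scripts to look and compute and a tool call to move; the robot and the scene stay as the last step left them, time stands still between calls to the robot, and variables do not carry over. Pictures are saved under pics/ and viewed, about 8 in all and at most 12, crops included, and the job is handed in when it is done.

Besides the shell and the picture viewer there is one more tool, called after "Emit:" by a JSON object that holds its "method" and its "body". step_arm: Moves the arm, as the interface text tells. Shift numbers are shares of 0.1 m and turn numbers shares of 180 degrees, none past 1 either way. Its arguments: {"type":"object","properties":{"steps":{"type":"array"},"newtons":{"type":"number"}},"required":["steps"]}

```bash
mkdir -p pics; ls
cat > h.py <<'E'
from station import robot
import numpy as np, cv2
def shot(n):
    s=robot.snapshot(n); return s
def cast(s,uv,z):
    K=np.array(s["camera_matrix"]);k1=float(s["k1"]);T=np.array(s["T"])
    uv=np.atleast_2d(np.asarray(uv,float))
    n=cv2.undistortPoints(uv.reshape(-1,1,2),K,np.array([k1,0,0,0,0.])).reshape(-1,2)
    d=np.c_[n,np.ones(len(n))]@T[:3,:3].T
    o=T[:3,3]
    return o+d*((z-o[2])/d[:,2])[:,None]
E
python3 - <<'E'
from h import *
for n in("top","side"):
    s=shot(n); np.save(f"{n}.npy",s,allow_pickle=True)
    cv2.imwrite(f"pics/{n}.png",s["frame"][:,:,::-1]); print(n,s["T"],s["k1"],s["camera_matrix"])
print(robot.sense())
E
```

```text
pics
top [[ 0.02390778 -0.99265975  0.11855392  0.3569302 ]
 [-0.99969063 -0.02455236 -0.00397923 -0.01645894]
 [ 0.0068608  -0.11842211 -0.99293964  1.55632123]
 [ 0.          0.          0.          1.        ]] 0.03782192149346766 [[462.30208883   0.         281.48307695]
 [  0.         462.30208883 201.66813096]
 [  0.           0.           1.        ]]
side [[-0.99256908 -0.07245576  0.09775883  0.35483209]
 [-0.121618    0.5645598  -0.81638305  1.2141965 ]
 [ 0.00396095 -0.82220581 -0.56917653  0.91919267]
 [ 0.          0.          0.          1.        ]] -0.07277186768981332 [[389.0819743    0.         279.92013608]
 [  0.         389.0819743  205.85666166]
 [  0.           0.           1.        ]]
{'time_s': 0.1, 'qpos': array([ 1.12338849e+00,  1.24439122e-01,  1.65153713e+00, -1.99993227e-05,
        1.36751495e+00, -8.26087955e-02]), 'qd': array([ 0.00047067, -0.00120757, -0.00471337, -0.00043419, -0.00231774,
       -0.00091009]), 'joint_efforts': array([-2.95274640e-04, -4.18879294e+01, -3.61096716e+01,  7.77533907e-02,
        4.62152192e-02, -7.39363327e-05]), 'tcp_pos': array([0.23168438, 0.60669512, 0.22151064]), 'eef_rot': array([ 4.80491599e-04,  8.23637223e-01,  5.67116234e-01, -8.18744562e-04]), 'wrist_force': array([-0.03329716, -0.3252625 , -0.25333478]), 'ft_torque': array([-0.04439416,  0.03836316, -0.03855058]), 'width': 0.9981933127243918}
```

View pics/top.png

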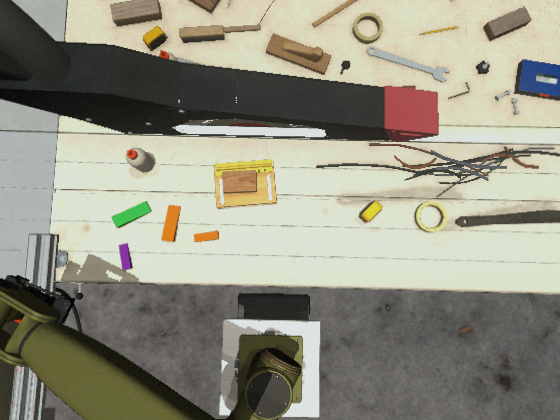

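View pics/side.png

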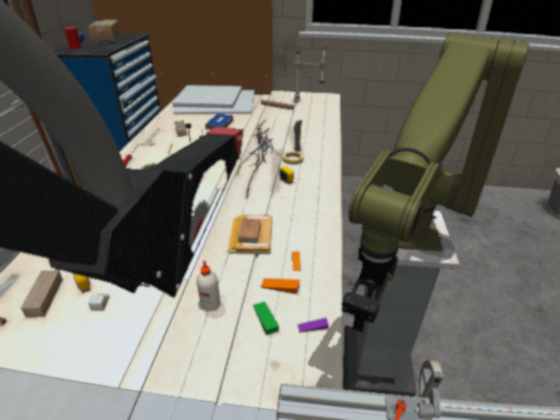

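The top view shows the orange candidates at px (171,223), the larger, and (206,237), the smaller. Green is at (131,214) and purple at (125,256). The larger orange one fits the description. The jig is at (246,185), with its brass hinge strip at the top, so the free edge faces the robot. I'll measure both and confirm with a crop.

Run:
```python
from h import *
s=np.load("top.npy",allow_pickle=True).item()
f=s["frame"]; hsv=cv2.cvtColor(f,cv2.COLOR_RGB2HSV)
m=cv2.inRange(hsv,(5,170,150),(17,255,255)); m[:,:90]=0
cs,_=cv2.findContours(m,cv2.RETR_EXTERNAL,cv2.CHAIN_APPROX_NONE)
for c in cs:
    if cv2.contourArea(c)<30: continue
    r=cv2.minAreaRect(c); b=cv2.boxPoints(r); print(cv2.contourArea(c),r,"\n",cast(s,b,0.0).round(4)[:,:2].tolist())
# height along large wedge
K=s["camera_matrix"];T=s["T"];d=s["depth"]
def pt(u,v):
    n=cv2.undistortPoints(np.array([[[u,v]]],float),K,np.array([s["k1"],0,0,0,0.])).ravel()
    z=d[int(v),int(u)]; return (T@np.array([n[0]*z,n[1]*z,z,1]))[:3]
for t in np.linspace(0,1,8): print(pt(175-7*t,208+31*t).round(4))
print("table",pt(190,223).round(4))
print("jig")
for v in range(158,214,2): print(v,pt(225,v).round(4),pt(246,v).round(4),f[v,246],f[v,219])
def crop(n,x,y,w,h,k): cv2.imwrite(n,cv2.resize(f[y:y+h,x:x+w,::-1],None,fx=k,fy=k,interpolation=cv2.INTER_CUBIC))
crop("pics/c1.png",150,150,140,105,5.7)
```

```text
146.0 ((205.83523559570312, 236.17916870117188), (7.450802803039551, 23.340778350830078), 81.25383758544922) 
 [[0.4254, 0.2688], [0.4391, 0.1922], [0.4146, 0.1873], [0.4009, 0.2638]]
361.0 ((170.51922607421875, 222.9038543701172), (11.570850372314453, 35.3009033203125), 11.309932708740234) 
 [[0.4069, 0.3756], [0.5238, 0.3589], [0.5171, 0.3204], [0.4002, 0.3376]]
45.5 ((131.0, 153.5), (7.0, 8.0), 90.0) 
 [[0.7072, 0.5085], [0.708, 0.4815], [0.6837, 0.4801], [0.6829, 0.507]]
[0.5114 0.3336 0.01  ]
[0.4962 0.3356 0.0124]
[0.4817 0.3394 0.0069]
[0.466  0.3394 0.0178]
[0.4514 0.3424 0.0158]
[0.436  0.3423 0.0268]
[0.4217 0.3466 0.0193]
[0.4066 0.3458 0.033 ]
table [0.4629 0.2829 0.0006]
jig
158 [0.688  0.1739 0.0024] [0.6896 0.1021 0.0035] [219 223 198] [218 222 194]
160 [ 0.6818  0.1741 -0.0014] [ 0.6845  0.1026 -0.0053] [220 226 200] [219 218 191]
162 [ 0.6752  0.1741 -0.0033] [0.6722 0.1004 0.0204] [218 208  81] [220 223 197]
164 [0.6643 0.1714 0.0165] [0.6669 0.1007 0.013 ] [220 212  81] [220 204  87]
166 [0.6571 0.1709 0.0184] [0.6574 0.0996 0.0258] [217 215  80] [222 212  82]
168 
[... 1107 characters left out ...]
0.0218] [0.5562 0.0964 0.0227] [220 187 109] [219 176 108]
198 [0.548  0.1665 0.0207] [0.5489 0.0959 0.0273] [219 199 116] [220 176 105]
200 [0.5405 0.1655 0.0265] [0.5427 0.096  0.023 ] [219 194 112] [221 186 112]
202 [0.5341 0.1655 0.0243] [0.536  0.0958 0.0229] [219 195 114] [221 194 117]
204 [0.5278 0.1657 0.0207] [0.5289 0.0953 0.0265] [210 171 100] [220 188 105]
206 [0.5206 0.1649 0.0252] [ 0.5251  0.097  -0.0006] [194 187 164] [220 177 103]
208 [ 0.5168  0.168  -0.0029] [ 0.5184  0.0969 -0.002 ] [219 227 210] [135 123  95]
210 [0.5093 0.1669 0.004 ] [ 0.5116  0.0967 -0.0017] [221 227 213] [221 225 210]
212 [ 0.503   0.1673 -0.0011] [ 0.5047  0.0964 -0.0007] [219 225 209] [221 227 212]
```

View pics/c1.png

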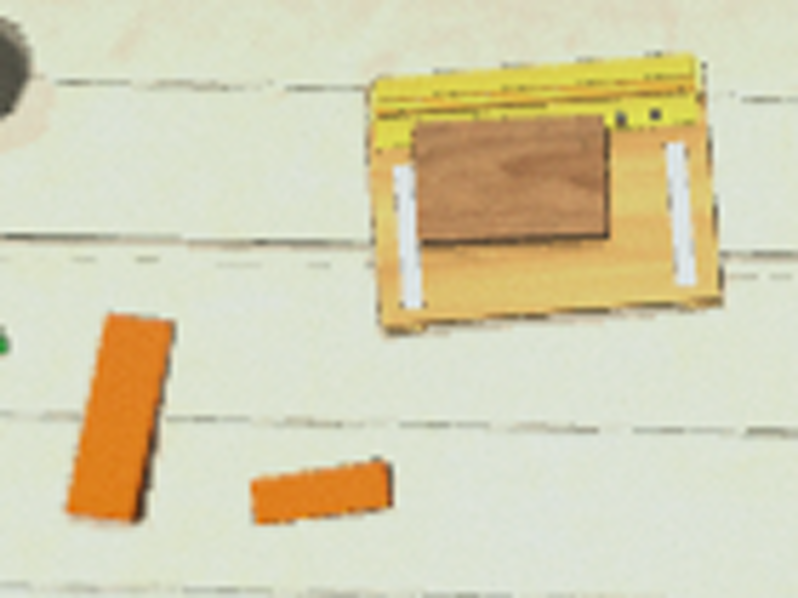

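The crop confirms it. The larger orange wedge has its heel toward the robot (bottom), and its thin end points roughly +x. The jig's free edge is the lower edge, from crop (383,332) to (722,303). I'm moving over the wedge to look from close by.

Emit:
{"method": "step_arm", "body": {"steps": [[[1, -0.28, 0.5, 0, -0.045], [1, -0.56, 1, 0, -0.089], [1, -0.56, 1, 0, -0.089], [1, -0.56, 1, 0, -0.089], [1, -0.56, 1, 0, -0.089]]]}}

```text
time_s: 0.6
tcp_pos: [0.305, 0.5196, 0.2225]
eef_rot: [-0.0, 0.737, 0.676, -0.0]
wrist_force: [0.2, 0.2, 0.3]
width: 0.999
```

Emit:
{"method": "step_arm", "body": {"steps": [[[1, -0.4, 0.33, 0, 0], [1, -0.82, 0.65, 0, 0], [1, -0.82, 0.65, 0, 0], [1, -0.82, 0.65, 0, 0]]]}}

```text
time_s: 1.0
tcp_pos: [0.363, 0.4324, 0.2227]
eef_rot: [-0.0, 0.737, 0.676, 0.0]
wrist_force: [-0.3, 0.2, 0.2]
width: 1.0
```

Emit:
{"method": "step_arm", "body": {"steps": [[[1, -0.4, 0.33, 0, 0], [1, -0.82, 0.65, 0, 0], [1, -0.82, 0.65, 0, 0], [1, -0.82, 0.65, 0, 0], [1, -0.82, 0.65, 0, 0]]]}}

```text
time_s: 1.5
tcp_pos: [0.4201, 0.3465, 0.2227]
eef_rot: [-0.0, 0.736, 0.677, 0.0]
wrist_force: [-1.0, -0.3, -0.3]
width: 1.005
```

```bash
cat > w.py <<'E'
from h import *
s=shot("wrist"); np.save("wrist.npy",s,allow_pickle=True)
import sys
cv2.imwrite(f"pics/{sys.argv[1]}.png",s["frame"][:,:,::-1]); print(s["T"].round(4),s["k1"],s["camera_matrix"])
f=s["frame"]; hsv=cv2.cvtColor(f,cv2.COLOR_RGB2HSV)
m=cv2.inRange(hsv,(5,170,80),(17,255,255))
cs,_=cv2.findContours(m,cv2.RETR_EXTERNAL,cv2.CHAIN_APPROX_NONE)
for c in cs:
    if cv2.contourArea(c)<800: continue
    a=cv2.approxPolyDP(c,0.015*cv2.arcLength(c,True),True).reshape(-1,2)
    print(cv2.contourArea(c)); 
    for p in a: print(p,*[cast(s,p,z)[0,:2].round(4) for z in(0,.005,.029)])
E
python3 w.py w1
```

```text
[[ 8.310e-02  9.566e-01  2.794e-01  3.410e-01]
 [ 9.965e-01 -7.990e-02 -2.300e-02  3.530e-01]
 [ 3.000e-04  2.803e-01 -9.599e-01  3.839e-01]
 [ 0.000e+00  0.000e+00  0.000e+00  1.000e+00]] -0.06079977319574008 [[298.77749766   0.         278.11427174]
 [  0.         298.77749766 210.78970106]
 [  0.           0.           1.        ]]
2212.5
[265 174] [0.4019 0.331 ] [0.4011 0.3313] [0.3973 0.3327]
[264 256] [0.5169 0.3186] [0.5146 0.319 ] [0.5036 0.3212]
[289 256] [0.5198 0.3535] [0.5175 0.3535] [0.5063 0.3535]
[294 177] [0.4089 0.3681] [0.408  0.3679] [0.4038 0.367 ]
```

View pics/w1.png

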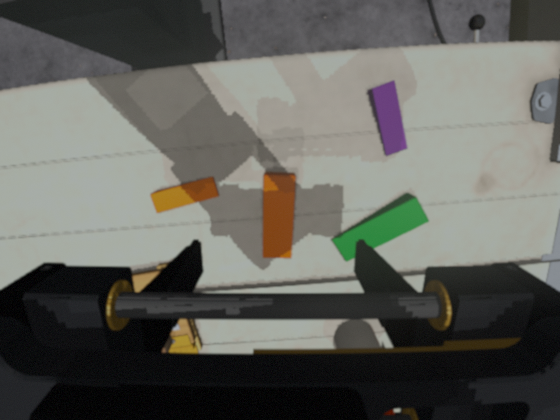

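The wrist view has the large wedge from heel (279,175) to tip (277,256), with the small orange one at (185,194). The heading is about -5°, which agrees with the top view. The camera is on the robot side, so a half turn will let it see the wedge tip and the jig later.

Emit:
{"method": "step_arm", "body": {"steps": [[[1, 0, 0, 0, 0.5], [1, 0, 0, 0, 0.5], [1, 0, 0, 0, 0.5], [1, 0, 0, 0, 0.5], [1, 0, 0, 0, 0.5], [1, 0, 0, 0, 0.5], [1, 0, 0, 0, 0.5], [1, 0, 0, 0, 0.5], [1, 0, 0, 0, 0.5], [1, 0, 0, 0, 0.5], [1, 0, 0, 0, 0.5]]]}}

```text
time_s: 2.65
tcp_pos: [0.4199, 0.3464, 0.2226]
eef_rot: [-0.0, 0.999, -0.043, -0.0]
wrist_force: [-0.4, 0.0, -1.0]
width: 0.996
```

Emit:
{"method": "step_arm", "body": {"steps": [[[1, 0, 0, 0, 0.5], [1, 0, 0, 0, 0.5], [1, 0, 0, 0, 0.5], [1, 0, 0, 0, 0.5], [1, 0, 0, 0, 0.5], [1, 0, 0, 0, 0.5], [1, 0, 0, 0, 0.5], [1, 0, 0, 0, 0.5], [1, 0, 0, 0, 0.5], [1, 0, 0, 0, 0.5], [1, 0, 0, 0, 0.5], [1, 0, 0, 0, 0.5]]]}}

```text
time_s: 3.85
tcp_pos: [0.42, 0.3462, 0.2226]
eef_rot: [-0.0, -0.677, 0.736, 0.0]
wrist_force: [0.7, 0.5, -0.1]
width: 0.999
```

```bash
python3 w.py w2; python3 -c "
from h import *
t=robot.sense();print(t['qpos'],t['tcp_pos'],t['eef_rot'])"
```

```text
[[-8.230e-02 -9.566e-01 -2.796e-01  4.989e-01]
 [-9.966e-01  7.900e-02  2.290e-02  3.397e-01]
 [ 2.000e-04  2.806e-01 -9.598e-01  3.838e-01]
 [ 0.000e+00  0.000e+00  0.000e+00  1.000e+00]] -0.06079977319574008 [[298.77749766   0.         278.11427174]
 [  0.         298.77749766 210.78970106]
 [  0.           0.           1.        ]]
2655.5
[265 108] [0.5191 0.354 ] [0.5188 0.3538] [0.5175 0.3529]
[263 204] [0.3981 0.3681] [0.3994 0.3677] [0.4057 0.3659]
[287 205] [0.3941 0.3364] [0.3955 0.3364] [0.402  0.3366]
[279 194] [0.41   0.3458] [0.4111 0.3457] [0.4167 0.3453]
[292 185] [0.4206 0.3279] [0.4216 0.328 ] [0.4265 0.3287]
[294 109] [0.515  0.3187] [0.5148 0.319 ] [0.5138 0.3203]
[ 5.90174513e-01 -1.10867711e-01  1.88618662e+00  2.88747635e-04
  1.36636253e+00  2.24246083e+00] [0.42013744 0.34602104 0.22261975] [-2.21137179e-05 -6.77695254e-01  7.35342860e-01  1.46513313e-04]
```

View pics/w2.png

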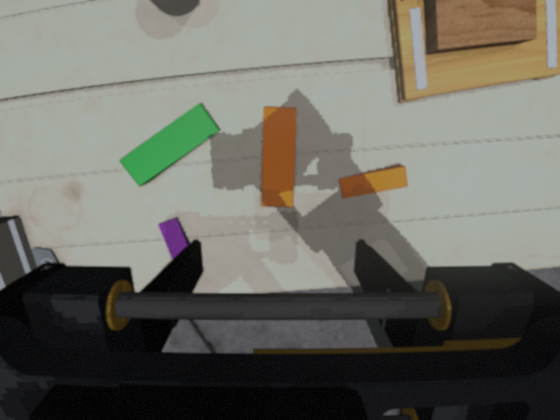

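The view from the far side shows the wedge's tip edge at (265–296,108) and heel at (262–294,206), with the jig corner at (403,100). The TCP is right over the heel part, so I'm descending.

Emit:
{"method": "step_arm", "body": {"steps": [[[1, 0, 0, 0.5, 0.004], [1, 0, 0, 1, 0.004], [1, 0, 0, 1, 0.004], [1, 0, 0, 1, 0.004]]]}}

```text
time_s: 4.3
tcp_pos: [0.4203, 0.345, 0.1225]
eef_rot: [-0.001, -0.672, 0.74, 0.0]
wrist_force: [0.3, 0.2, 0.5]
width: 0.997
```

Emit:
{"method": "step_arm", "body": {"steps": [[[1, 0, 0, 0.4, 0], [1, 0, 0, 0.7, 0], [1, 0, 0, 0.9, 0], [1, 0, 0, 1, 0], [1, 0, 0, 1, 0], [1, 0, 0, 1, 0]]]}}

```text
time_s: 4.9
tcp_pos: [0.4226, 0.346, 0.0252]
eef_rot: [0.002, -0.672, 0.741, -0.0]
wrist_force: [0.5, 0.1, 0.1]
width: 1.001
```

Emit:
{"method": "step_arm", "body": {"steps": [[[1, 0, 0, 0.06, 0], [1, 0, 0, 0.11, 0], [1, 0, 0, 0.11, 0], [1, 0, 0, 0.11, 0]]]}}

```text
time_s: 5.3
tcp_pos: [0.4208, 0.3447, 0.0116]
eef_rot: [-0.0, -0.672, 0.741, 0.0]
wrist_force: [-0.2, -0.4, 0.5]
width: 0.999
```

Emit:
{"method": "step_arm", "body": {"steps": [[[0, 0, 0, 0, 0], [0, 0, 0, 0, 0], [0, 0, 0, 0, 0], [0, 0, 0, 0, 0], [0, 0, 0, 0, 0], [0, 0, 0, 0, 0], [0, 0, 0, 0, 0], [0, 0, 0, 0, 0], [0, 0, 0, 0, 0], [0, 0, 0, 0, 0]]], "newtons": 25}}

```text
time_s: 6.3
tcp_pos: [0.4209, 0.3448, 0.0117]
eef_rot: [0.0, -0.672, 0.741, 0.0]
wrist_force: [-0.9, 0.1, 0.0]
width: 0.419
```

```bash
python3 w.py w3
```

```text
[[-9.740e-02 -9.554e-01 -2.789e-01  4.996e-01]
 [-9.952e-01  9.360e-02  2.700e-02  3.371e-01]
 [ 3.000e-04  2.802e-01 -9.599e-01  1.728e-01]
 [ 0.000e+00  0.000e+00  0.000e+00  1.000e+00]] -0.06079977319574008 [[298.77749766   0.         278.11427174]
 [  0.         298.77749766 210.78970106]
 [  0.           0.           1.        ]]
2521.0
[546 217] [0.4285 0.1712] [0.4306 0.176 ] [0.4405 0.199 ]
[407 238] [0.4239 0.2632] [0.4261 0.2654] [0.4366 0.2756]
[405 262] [0.4073 0.264 ] [0.41   0.2662] [0.4228 0.2763]
[419 274] [0.3976 0.2544] [0.4005 0.2568] [0.4147 0.2683]
[460 268] [0.3988 0.2269] [0.4018 0.2301] [0.4157 0.2454]
[461 230] [0.4257 0.2285] [0.4278 0.2317] [0.4381 0.2467]
[529 220] [0.4277 0.183 ] [0.4298 0.1875] [0.4398 0.2089]
[523 233] [0.4191 0.1859] [0.4215 0.1903] [0.4326 0.2113]
[545 252] [0.4036 0.1676] [0.4064 0.1725] [0.4197 0.196 ]
[526 257] [0.4015 0.1811] [0.4044 0.1856] [0.418  0.2073]
[545 254] [0.4021 0.1673] [0.4049 0.1722] [0.4185 0.1958]
12284.0
[241  88] [0.5206 0.3552] [0.52   0.3547] [0.5171 0.3522]
[241 105] [0.5118 0.3564] [0.5114 0.3558] [0.5098 0.3531]
[303  92] [0.5152 0.3219] [0.5148 0.3223] [0.5126 0.3244]
[241 157] [0.4835 0.36  ] [0.484  0.3593] [0.4862 0.3562]
[244 291] [0.3969 0.3696] [0.3999 0.3687] [0.4142 0.3642]
[312 292] [0.3918 0.3252] [0.3949 0.3255] [0.4099 0.3272]
[312  88] [0.5168 0.3168] [0.5163 0.3174] [0.5139 0.3202]
```

View pics/w3.png

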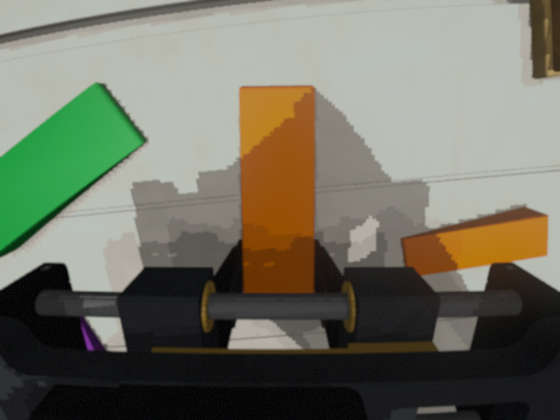

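The grip holds (39.8 mm opening) and the wedge tip is 97 mm ahead of the TCP. The jig yaw is about +6° and its edge middle is near (0.526, 0.096). I'm lifting the wedge and carrying it to stand in front of the jig.

Emit:
{"method": "step_arm", "body": {"steps": [[[0, 0, 0, -0.2, 0], [0, 0, 0, -0.5, 0], [0, 0.2, 0.1, -0.8, -0.03], [0, 0.6, 0.26, -0.8, -0.066], [0, 1, 0.26, -0.8, -0.066], [0, 1, 0.26, -0.8, -0.066], [0, 1, 0.26, -0.8, -0.066], [0, 1, 0.26, -0.8, -0.066]]]}}

```text
time_s: 7.15
tcp_pos: [0.3856, 0.2482, 0.0918]
eef_rot: [-0.0, 0.745, -0.667, -0.0]
wrist_force: [-0.4, 0.7, -0.7]
width: 0.421
```

```bash
python3 -c "
from h import *
t=robot.sense();print(t['qpos'],t['tcp_pos'],t['eef_rot'],t['width']);q=t['eef_rot'];print(np.degrees(2*np.arctan2(q[2],q[1])))"
```

```text
[ 4.54703939e-01 -1.90685910e-01  2.18649366e+00  2.47866361e-04
  1.14536931e+00  1.91573873e+00] [0.38559931 0.24824151 0.09180594] [-2.35000632e-04  7.44795131e-01 -6.67293157e-01 -2.64573037e-05] 0.4208246564179982
-83.7169859723541
```

Emit:
{"method": "step_arm", "body": {"steps": [[[0, 0.4, 0.1, 0, 0], [0, 0.83, 0.18, 0, 0], [0, 0.83, 0.18, 0, 0], [0, 0.83, 0.18, 0, 0]]]}}

```text
time_s: 7.55
tcp_pos: [0.377, 0.1635, 0.0918]
eef_rot: [-0.0, 0.744, -0.668, -0.0]
wrist_force: [0.8, -0.2, -0.7]
width: 0.42
```

Emit:
{"method": "step_arm", "body": {"steps": [[[0, 0.4, 0.1, 0, 0], [0, 0.83, 0.18, 0, 0], [0, 0.83, 0.18, 0, 0], [0, 0.83, 0.18, 0, 0], [0, 0.83, 0.18, 0, 0]]]}}

```text
time_s: 8.05
tcp_pos: [0.3681, 0.0801, 0.0919]
eef_rot: [-0.0, 0.745, -0.667, -0.0]
wrist_force: [0.3, 0.1, -0.7]
width: 0.422
```

```bash
python3 w.py w4 | head -4;python3 -c "
from h import *
t=robot.sense();print(t['qpos'],t['tcp_pos'],t['eef_rot'],t['width'])"
```

```text
[[ 0.1115 -0.954  -0.2784  0.4467]
 [-0.9938 -0.1071 -0.0312  0.0889]
 [-0.      0.2801 -0.96    0.2531]
 [ 0.      0.      0.      1.    ]] -0.06079977319574008 [[298.77749766   0.         278.11427174]
[ 7.14177376e-02 -4.18364458e-01  2.35803175e+00  4.17284736e-04
  1.20202245e+00  1.52996576e+00] [0.36796661 0.08017199 0.09180774] [-1.00645159e-04  7.45608209e-01 -6.66384543e-01 -1.73495302e-04] 0.41960781280932036
```

View pics/w4.png

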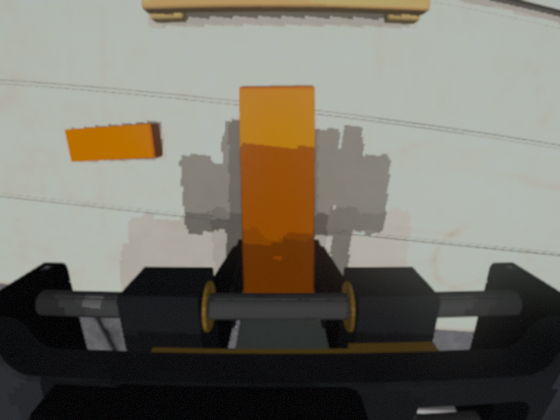

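The wrist view shows the plate's front edge at row ~11 from (143,11) to (430,11), nearly parallel to the image rows. The rail feet are at (168,16) and (404,16), and the wedge tip is at (241–314,87).

Run:
```python
from h import *
s=np.load("wrist.npy",allow_pickle=True).item(); f=s["frame"].astype(int)
for u in(165,230,286,340,405): print(u,[(v,*f[v,u]) for v in range(4,24)])
for v in (8,11): 
    r=f[v,:,0]-f[v,:,2]; on=np.where(r>60)[0]; on=on[(on>100)&(on<470)]; print(v,on.min(),on.max(),cast(s,[[on.min(),v],[on.max()+1,v]],.014).round(4).tolist(),cast(s,[[on.min(),v],[on.max()+1,v]],.026).round(4).tolist())
for v in(9,10,11,12,13,14): print(v,cast(s,[[200,v],[360,v]],.014).round(4)[:,:2].tolist(),cast(s,[286,v],.026).round(4)[0,:2])
```

```text
165 [(4, np.int64(176), np.int64(144), np.int64(96)), (5, np.int64(169), np.int64(138), np.int64(90)), (6, np.int64(158), np.int64(127), np.int64(85)), (7, np.int64(138), np.int64(111), np.int64(73)), (8, np.int64(113), np.int64(91), np.int64(62)), (9, np.int64(88), np.int64(73), np.int64(53)), (10, np.int64(76), np.int64(66), np.int64(49)), (11, np.int64(73), np.int64(63), np.int64(47)), (12, np.int64(78), np.int64(67), np.int64(52)), (13, np.int64(97), np.int64(83), np.int64(59)), (14, np.int64(131), np.int64(112), np.int64(77)), (15, np.int64(158), np.int64(136), np.int64(91)), (16, np.int64(159), np.int64(138), np.int64(92)), (17, np.int64(144), np.int64(125), np.int64(84)), (18, np.int64(123), np.int64(106), np.int64(73)), (19, np.int64(99), np.int64(86), np.int64(61)), (20, np.int64(88), np.int64(77), np.int64(59)), (21, np.int64(87), np.int64(78), np.int64(63)), (22, np.int64(112), np.int64(107), np.int64(97)), (23, np.int64(146), np.int64(141), np.int64(132))]
230 [(4, np.int64(166), np.int64(134), np.int64(88)), (5, np.int64(150), np.int64(121), np.int64(80)), (6, np.int64(1
[... 3476 characters left out ...]
(147), np.int64(99)), (17, np.int64(164), np.int64(142), np.int64(96)), (18, np.int64(152), np.int64(132), np.int64(88)), (19, np.int64(131), np.int64(112), np.int64(78)), (20, np.int64(103), np.int64(89), np.int64(62)), (21, np.int64(89), np.int64(78), np.int64(58)), (22, np.int64(87), np.int64(80), np.int64(61)), (23, np.int64(104), np.int64(97), np.int64(85))]
8 381 427 [[0.5365, 0.0246, 0.014], [0.5416, -0.0098, 0.014]] [[0.532, 0.0278, 0.026], [0.5369, -0.0048, 0.026]]Traceback (most recent call last):
  File "<stdin>", line 5, in <module>
    return umr_minimum(a, axis, None, out, keepdims, initial, where)
ValueError: zero-size array to reduction operation minimum which has no identity
```

Run:
```python
from h import *
s=np.load("wrist.npy",allow_pickle=True).item(); f=s["frame"].astype(int)
P=cast(s,[[165,7.7],[230,6.3],[286,6.2],[340,6.8],[405,9.2]],.026); print(P.round(4))
print("tilt",np.degrees(np.arctan(np.polyfit(P[:,1],P[:,0],1)[0])))
print("low",cast(s,[[230,11.3],[286,11.3]],.014).round(4))
print("tip",cast(s,[[240,87],[315,87]],.0855).round(4))
for v in(5,7,9,11): print(v,f[v,136:152,0],f[v,422:436,0])
print(cast(s,[[143,7],[430,7]],.026).round(4))
```

```text
[[0.5159 0.1745 0.026 ]
 [0.5208 0.13   0.026 ]
 [0.5249 0.0923 0.026 ]
 [0.5289 0.0558 0.026 ]
 [0.5337 0.0111 0.026 ]]
tilt -6.203269597999317
low [[0.5214 0.1319 0.014 ]
 [0.5257 0.0921 0.014 ]]
tip [[0.4634 0.111  0.0855]
 [0.4678 0.0717 0.0855]]
5 [176 176 177 177 175 170 165 171 175 174 173 173 173 173 172 172] [179 178 178 178 178 177 175 172 174 176 178 176 177 176]
7 [177 177 177 177 177 172 161 152 150 150 149 149 148 147 148 148] [176 176 177 176 177 176 172 170 173 177 177 177 177 177]
9 [177 177 176 177 177 175 167 151 130 115 104 101  99  97  96  94] [151 151 152 153 153 154 160 169 176 177 177 177 178 177]
11 [177 177 177 177 177 177 177 174 166 150 121  95  79  75  72  73] [ 91  92  96 110 131 154 166 174 176 177 177 177 177 177]
[[ 0.5152  0.1898  0.026 ]
 [ 0.5377 -0.0061  0.026 ]]
```

The jig yaw is 6.2°, the edge middle is (0.525, 0.092) and the tip is 59 mm short of the edge. I'm lowering to the table, then pushing in 30 mm first (plate at rest).

Emit:
{"method": "step_arm", "body": {"steps": [[[0, 0, 0, 0.3, 0], [0, 0, 0, 0.55, 0], [0, 0, 0, 0.7, 0], [0, 0, 0, 0.78, 0], [0, 0, 0, 0.8, 0], [0, 0, 0, 0.8, 0], [0, 0, 0, 0.8, 0]]]}}

```text
time_s: 8.8
tcp_pos: [0.3685, 0.0791, 0.0125]
eef_rot: [-0.001, 0.745, -0.667, 0.001]
wrist_force: [-0.5, 0.7, -1.0]
width: 0.421
```

Emit:
{"method": "step_arm", "body": {"steps": [[[0, 0, -0.15, 0, 0], [0, 0, -0.3, 0, 0], [0, 0, -0.45, 0, 0], [0, 0, -0.6, 0, 0], [0, 0, -0.7, 0, 0], [0, 0, -0.8, 0, 0], [0, 0, -0.89, 0, 0], [0, 0, -0.89, 0, 0], [0, 0, -0.89, 0, 0], [0, 0, -0.89, 0, 0], [0, 0, -0.89, 0, 0]]]}}

```text
time_s: 9.9
tcp_pos: [0.4556, 0.0885, 0.0115]
eef_rot: [0.0, 0.745, -0.667, -0.0]
wrist_force: [0.3, -0.5, -1.2]
width: 0.421
```

```bash
python3 w.py w5 | head -4;python3 -c "
from h import *
t=robot.sense();print(t['tcp_pos'],t['eef_rot'],t['width'],t['wrist_force'])"
```

```text
[[ 1.096e-01 -9.540e-01 -2.790e-01  5.343e-01]
 [-9.940e-01 -1.051e-01 -3.120e-02  9.720e-02]
 [ 5.000e-04  2.807e-01 -9.598e-01  1.727e-01]
 [ 0.000e+00  0.000e+00  0.000e+00  1.000e+00]] -0.06079977319574008 [[298.77749766   0.         278.11427174]
[0.45565177 0.08853432 0.01153766] [ 1.41126760e-04  7.44772472e-01 -6.67318460e-01 -1.34295037e-04] 0.41979971166920216 [ 0.06962201  0.23321667 -0.36733213]
```

View pics/w5.png

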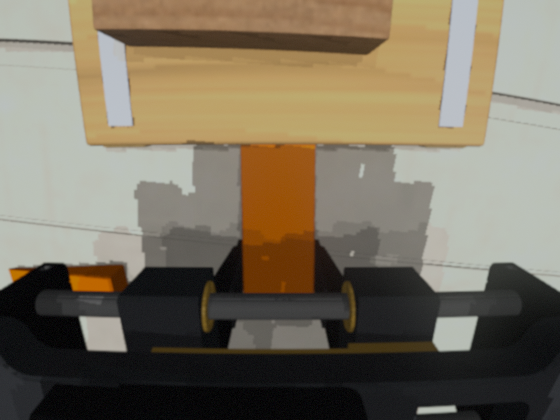

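The wedge is under the plate: the edge is at row ~144 and the wedge passes below it, centred between the rails. I'll measure the edge from close by before lifting.

```bash
cat > e.py <<'E'
from h import *
s=np.load("wrist.npy",allow_pickle=True).item(); f=s["frame"].astype(int)
t=robot.sense(); q=t["eef_rot"]; th=2*np.arctan2(q[2],q[1])+np.pi/2; d=np.array([np.cos(th),np.sin(th)])
for u in(180,220,278,340,400): print(u,f[130:152,u,:].tolist() if u in(220,278) else "")
tip=t["tcp_pos"][:2]+.0975*d; print("tip",tip)
for v in (138,140,142,144,146): 
    a=cast(s,[278,v],.026)[0,:2];b=cast(s,[278,v],.014)[0,:2]; print(v,a.round(4),"in if top",((tip-a)@d).round(4),"if low",((tip-b)@d).round(4))
E
python3 e.py
```

```text
180 
220 [[188, 158, 104], [188, 158, 104], [188, 159, 104], [189, 160, 105], [187, 158, 104], [188, 159, 104], [188, 158, 105], [188, 156, 103], [188, 156, 103], [187, 155, 102], [184, 151, 99], [178, 145, 94], [164, 133, 85], [146, 118, 79], [120, 101, 78], [106, 97, 85], [107, 101, 92], [105, 100, 91], [108, 102, 93], [113, 107, 98], [122, 116, 106], [129, 123, 113]]
278 [[188, 166, 109], [188, 164, 108], [189, 164, 107], [188, 160, 104], [188, 159, 103], [188, 157, 102], [188, 156, 102], [188, 155, 101], [188, 154, 100], [188, 154, 100], [184, 151, 97], [176, 142, 90], [162, 130, 83], [140, 110, 68], [123, 87, 49], [118, 72, 33], [118, 68, 21], [127, 72, 27], [141, 80, 24], [152, 85, 21], [156, 88, 23], [156, 88, 17]]
340 
400 
tip [0.55256686 0.0991981 ]
138 [0.5278 0.0965] in if top 0.0249 if low 0.0255
140 [0.5268 0.0964] in if top 0.0259 if low 0.0265
142 [0.5259 0.0963] in if top 0.0268 if low 0.0275
144 [0.525  0.0962] in if top 0.0278 if low 0.0285
146 [0.524  0.0961] in if top 0.0287 if low 0.0296
```

The tip is about 28 mm in. Next I push 35 mm (to about 63 mm in), slowly, and check the lift.

Emit:
{"method": "step_arm", "body": {"steps": [[[0, 0, -0.05, 0, 0], [0, 0, -0.1, 0, 0], [0, 0, -0.13, 0, 0], [0, 0, -0.16, 0, 0], [0, 0, -0.19, 0, 0], [0, 0, -0.21, 0, 0], [0, 0, -0.23, 0, 0], [0, 0, -0.25, 0, 0], [0, 0, -0.27, 0, 0], [0, 0, -0.29, 0, 0], [0, 0, -0.31, 0, 0], [0, 0, -0.33, 0, 0], [0, 0, -0.35, 0, 0], [0, 0, -0.35, 0, 0], [0, 0, -0.35, 0, 0], [0, 0, -0.35, 0, 0], [0, 0, -0.35, 0, 0]]], "newtons": 35}}

```text
time_s: 11.65
tcp_pos: [0.4871, 0.0922, 0.0113]
eef_rot: [0.004, 0.745, -0.667, -0.004]
wrist_force: [-14.7, -0.9, 13.3]
width: 0.42
```

```bash
python3 w.py w6 | head -3
python3 - <<'E'
from h import *
s=np.load("wrist.npy",allow_pickle=True).item();f=s["frame"].astype(int)
t=robot.sense();q=t["eef_rot"]; th=2*np.arctan2(q[2],q[1])+np.pi/2; d=np.array([np.cos(th),np.sin(th)])
tip=t["tcp_pos"][:2]+.0975*d
print(t["tcp_pos"],t["wrist_force"],t["width"],"in",(tip-np.array([.5258,.0963]))@d)
s2=shot("side");s3=shot("top")
w=np.hstack([cv2.resize(s2["frame"][200:300,200:320],None,fx=3.3,fy=3.3,interpolation=2),cv2.resize(s["frame"][::,60:500],(396,330))])
cv2.imwrite("pics/c6.png",w[:,:,::-1])
E
```

```text
[[ 1.100e-01 -9.510e-01 -2.891e-01  5.675e-01]
 [-9.939e-01 -1.051e-01 -3.230e-02  1.011e-01]
 [ 3.000e-04  2.909e-01 -9.567e-01  1.716e-01]
[0.4870659  0.09216547 0.01126003] [-15.27171822  -2.10452589  13.7975495 ] 0.4188654306871741 in 0.05854612395062919
```

View pics/c6.png

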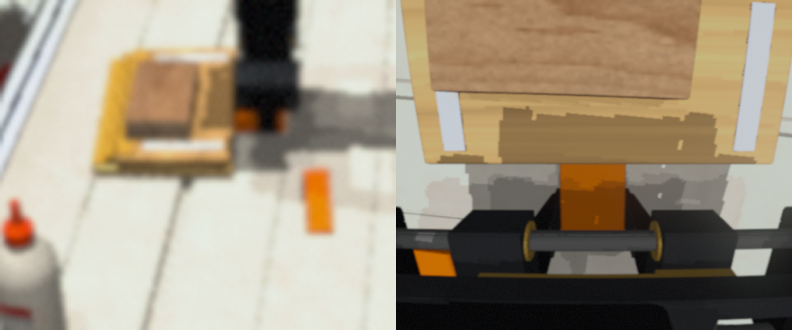

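The plate is on the wedge now, with 15 N of push-back. I'll estimate the lift from depth and from the apparent width of the front edge.

```bash
cat > lift.py <<'E'
from h import *
import sys
def run(frame,s,name):
    K=s["camera_matrix"];T=s["T"];hsv=cv2.cvtColor(frame,cv2.COLOR_RGB2HSV)
    m=cv2.inRange(hsv,(12,70,60),(24,150,255)); m[:, :60]=0; m[:,520:]=0
    m=cv2.morphologyEx(m,cv2.MORPH_OPEN,np.ones((5,5)))
    # side edges: per row extents, near the front edge (known width 200 mm)
    for v0 in (0,):
        rows=[v for v in range(60,230) if m[v,95:470].sum()/255>250]
        vf=max(rows)
        W=[]
        for v in range(vf-22,vf-5):
            on=np.where(m[v])[0]; W.append((on.min(),on.max()+1,v))
        W=np.array(W,float)
        L=np.polyfit(W[:,2],W[:,0],1);R=np.polyfit(W[:,2],W[:,1],1)
        l=[np.polyval(L,vf),vf];r=[np.polyval(R,vf),vf]
        zs=np.linspace(.015,.045,301)
        wd=[np.linalg.norm(np.subtract(*cast(s,[l,r],z))) for z in zs]
        print(name,"front row",vf,l,r,"top-edge z from width",zs[np.argmin(abs(np.array(wd)-.2))])
    return m
s=np.load("wrist.npy",allow_pickle=True).item()
m=run(s["frame"],s,"now")
T=s["T"];K=s["camera_matrix"];d=s["depth"]
v,u=np.where((cv2.erode(m,np.ones((7,7)))>0)&(d>0)&(np.arange(420)[:,None]<225))
n=cv2.undistortPoints(np.c_[u,v].astype(float).reshape(-1,1,2),K,np.array([s["k1"],0,0,0,0.])).reshape(-1,2)
z=d[v,u];P=np.c_[n*z[:,None],z,np.ones(len(z))]@T.T
h=np.array([.9942,.108]);xi=(P[:,:2]-[.5258,.0963])@h
k=(xi>0)&(xi<.05)&(abs(P[:,2]-.03)<.015)
c=np.polyfit(xi[k],P[k,2],1); print("depth plane: slope",c[0],"z front",c[1],"n",k.sum())
fr=s["frame"].astype(int)
tb=(fr.min(2)>100)&(fr.max(2)-fr.min(2)<30)&(d>0); v,u=np.where(tb)
n=cv2.undistortPoints(np.c_[u,v].astype(float).reshape(-1,1,2),K,np.array([s["k1"],0,0,0,0.])).reshape(-1,2)
z=d[v,u];P=np.c_[n*z[:,None],z,np.ones(len(z))]@T.T; k=abs(P[:,2])<.01; print("table z",np.median(P[k,2]),k.sum())
if len(sys.argv)>1:
    s5=dict(s); s5["T"]=np.array([[.1096,-.954,-.279,.5343],[-.994,-.1051,-.0312,.0972],[.0005,.2807,-.9598,.1727],[0,0,0,1]])
    run(cv2.imread("pics/w5.png")[:,:,::-1],s5,"rest")
E
python3 lift.py x
```

```text
now front row 207 [np.float64(93.05882352941174), 207] [np.float64(478.09803921568624), 207] top-edge z from width 0.0265
depth plane: slope -0.017506930559078364 z front 0.02851717515460339 n 29328
table z -0.0009013256035556583 56289
rest front row 143 [np.float64(87.10294117647058), 143] [np.float64(483.94117647058823), 143] top-edge z from width 0.0232
```

Three estimates agree at roughly 2.3–3.4 mm of lift: travel 2.7, width 3.3, depth slope 2.3. I'm pushing 11 mm more.

Emit:
{"method": "step_arm", "body": {"steps": [[[0, 0, -0.02, 0, 0], [0, 0, -0.04, 0, 0], [0, 0, -0.06, 0, 0], [0, 0, -0.08, 0, 0], [0, 0, -0.1, 0, 0], [0, 0, -0.11, 0, 0], [0, 0, -0.11, 0, 0], [0, 0, -0.11, 0, 0], [0, 0, -0.11, 0, 0], [0, 0, -0.11, 0, 0], [0, 0, -0.11, 0, 0], [0, 0, -0.11, 0, 0]]]}}

```text
time_s: 13.0
tcp_pos: [0.4978, 0.0933, 0.0113]
eef_rot: [0.004, 0.745, -0.667, -0.004]
wrist_force: [-15.9, -2.3, 13.2]
width: 0.418
```

```bash
python3 w.py w7 | head -3; python3 lift.py
python3 - <<'E'
from h import *
t=robot.sense();q=t["eef_rot"]; th=2*np.arctan2(q[2],q[1])+np.pi/2; d=np.array([np.cos(th),np.sin(th)])
tip=t["tcp_pos"][:2]+.0975*d
print(t["time_s"],t["tcp_pos"],q,t["wrist_force"],t["width"],"in",(tip-np.array([.5258,.0963]))@d)
E
```

```text
[[ 1.100e-01 -9.508e-01 -2.896e-01  5.783e-01]
 [-9.939e-01 -1.051e-01 -3.240e-02  1.023e-01]
 [ 3.000e-04  2.914e-01 -9.566e-01  1.715e-01]
now front row 228 [np.float64(94.05882352941175), 228] [np.float64(476.6813725490195), 228] top-edge z from width 0.028699999999999996
depth plane: slope -0.04218697810114938 z front 0.030692882528944865 n 26847
table z -0.0009047880759667087 49720
13.05 [0.49782756 0.09335841 0.01127224] [ 0.00423857  0.74489387 -0.66715805 -0.0039121 ] [-15.48909963  -1.70157821  14.38927296] 0.41794676086627974 in 0.06937369445487615
```

View pics/w7.png

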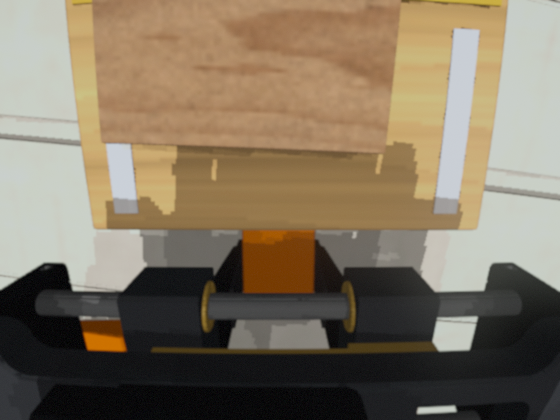

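The lift is now 4.9–5.6 mm by four estimates and the tip is about 69 mm in. The fingers stop short of the plate edge at row 228, and the board looks in place. Handing in.

```bash
python3 -c "
from station import robot
print(robot.finish_job());t=robot.sense();print(t['time_s'],t['tcp_pos'],t['wrist_force'],t['width'])"
```

```text
the job is handed in; nothing more can be done
None
the job is handed in; nothing more can be done
```

I gripped the larger orange wedge near its heel and carried it to the front of the jig. There I lowered it onto the table and slid it under the plate's free edge. It went in 28 mm with the plate apparently still on its pads, then to about 69 mm. I handed the job in at about 13 s with the wedge still gripped at a 35 N setting; no verdict was reported.

**Last checks, before handing in:**
- **Lift:** four estimates put the free edge 4.9 to 5.6 mm off its pads: 4.9 from travel, 5.5 from the edge's apparent width, 5.5 from the plate's slope and 5.6 from depth.
- **Forces:** the arm felt about 15 N of push-back and 14 N upward, both steady. The contact force between wedge and plate was not measured directly.
- **Tilt:** the tool had pitched about 0.01 rad under load, inside the 0.05 rad limit for the wedge. I did not measure the wedge's own tilt.
- **Clearance:** the fingers were about 18 mm short of the plate by calculation and showed clear of its edge in the last picture.
- **Board:** it looked in place on the plate in the pictures, but I did not measure how far it moved.

None of the checks failed. The only disagreement was at the halfway check, where the lift estimates spread from 2.3 to 3.4 mm.

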